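# Press a dowel home and proof-pull it

## Robot

A 7-joint arm with a two-finger parallel gripper is mounted at the origin on a cart in front of the work surface, level with it; the furniture and walls round the work are solid. World frame = base frame: x ahead of the robot, y to its left, z up, the work surface at z = 0. Lengths are in m, angles in rad, forces in N, time in s.
With the tool pointing down it reaches from about 0.4 to 0.85 m from the base axis. Payload 6.9 kg.
Tool frame: the origin (TCP) lies midway between the tips of the shut fingers; the grasp point (between the pads) lies r.pinch_z behind it (r.pinch_z is the distance from the TCP to the grasp point, in m); z points along the fingers, y is the direction in which the jaws open and shut (so a half turn about z gives the same grasp; the last joint's range is limited). The gripper opens to 85 mm and grips with 20 to 120 N. Pads are 22 mm wide; open, the fingers measure 114 mm over their backs; the gripper's body (76 mm by 85 mm) begins 54 mm behind the grasp point. The pads swing forward as they close: fully open they stand 13 mm farther back than shut.
Start: joints at [-1.058, 0.507, -0.238, 1.5, 0.126, 1.149, -0.155], TCP at [0.247, 0.574, 0.231] pointing down, gripper open.
Joint ranges: [-3.08, 3.08], [-0.24, 2.05], [-1.43, 1.35], [0, 2.5], [-1.52, 4.66], [0.17, 1.96], [-2.89, 2.89]. Speed limits (rad/s): [2.39, 2.39, 3.14, 3.14, 3.14, 3.14, 3.14].

## Interface

Orientations are given as a 3x3 rotation matrix whose columns are the frame's x, y, z axes.
In Python, from station import r gives the robot as it stands.
- The arm moves only by the tool step_arm, never from a script. Its arguments are lists of equal length, an entry for each row: "translation": the shift along the world's x, y, z in m, a list of three; "angular": the turn, a rotation vector about the world's x, y, z in degrees, a list of three; "claw": the closure, from -1 (fully open) to 1 (shut). A call has 1 to 20 rows; each row shifts and turns the pose as measured when the row begins; what a row does not reach is not made up. A row lasts 1/10 s, in which the tool goes at most 50 mm and 8.59 degrees, less where a joint would pass 70% of its speed; a pose out of reach is approached as far as the arm can. A call with a gripper value outside its range is refused whole. The fingers move at their own pace and stop on an object; the grip force is fixed at half the most. Time passes only in rows, so rows that do not move let the fingers close. It gives the time, the measured TCP pose, the force and the opening at its end, in the units of the state.
- r.get_state(): the state, without advancing time (a new reading comes with each control period).
- r.read_camera(name): name is "scene" or "side" or "wrist"; returns a dict with "color" (420x560x3 uint8, red, green, blue), "mtx" (3x3 intrinsics, pixels), "D" ([k1, k2, p1, p2, k3] as OpenCV has them; the pictures are not rectified), "view" (4x4, takes a point from world to camera coordinates). Camera axes: x right, y down, z forward; pixel columns grow to the right and rows downward; lengths in m; the calibration is good to about 2 mm. A picture is of the moment at which its call begins. There is no depth.
- r.sign_off(): hands the job in, once; it reports no verdict.
Trained networks look in a picture, given as the dict that the camera call returned (one of the last four; its "shot" number tells which), for a name from the list of things; names that differ only in an ending like _2 or _b are one class to them, and where a whole thing is asked for, a point or a joint stands for the part that bears it (a point fixed in the world has none). Each returns a list of dicts, best first, with "confidence" (0 to 1); they miss things now and then, are a little off and sometimes report something else, mostly with a low value. They report only what shows in the picture. A call takes as long as a camera call. They do not tell look-alikes from the thing itself.
- r.masks_of(picture, name): "pixels" (420x560 bool, what is visible of it) and "rect" ([left, top, right, bottom] in pixels, round what is visible of it).
- r.tip_of(picture, name): "at" ([column, row] in pixels: a listed point, or the origin of a listed thing).
The state is a dict: "clock": time; "qpos": joint angles; "qd": joint speeds; "joint_torque": joint torques, N m; "ee_pos": TCP position; "ee_rot": TCP orientation; "contact_force": force on the tool from outside, world axes, zero at the start; "ft_torque": the same for the moment, N m; "gripper_width": opening from 0.0 (shut) to 1.0 (fully open).
Only numpy, scipy, OpenCV 4.12 (cv2) and the standard library are available. Lean on these libraries where they do the work, as an engineer would, in place of code of your own. Each camera call takes 0.05 s, during which the arm holds its last target. There are 200 camera calls.

## Task

On one of the three spring pull testers the steel dowel still stands proud: press it fully home, then grip its head and tug it straight up with about 12 N for a good second to prove that it is held, never pulling with more than 18 N. Lower it again so that its flange lies flush on the rail, let go, and leave the other two testers alone.

Things in the scene. Friction and masses are not known exactly. Their poses are not given: they have to be found in the camera images.
- tester: the tester with the proud dowel, in any one of three places in the row; fixed to the bench. Grey base 64 x 100 mm (y long), origin at the centre of its underside on the bench. Two sprung guide columns at y = -36 and +36 mm, their caps 16 mm across, tops 90 mm above the bench. The dowel stands upright at the centre, x = y = 0
- dowel_head: head of the steel dowel that stands 6 to 14 mm proud. Origin on the dowel's axis at the underside of its flange (24 mm across, 3 mm thick), z up. Above the flange a round grip head 18 mm across and 30 mm tall, its top 33 mm above the origin. When home the flange lies on the rail, so the origin is then 60 mm above the bench
- dowel (a joint): how far the dowel stands out of its bush, m; 0 when fully home. It is a press fit: it slides in only under some 21 N and more, then comes to a hard stop at 0. Pulled with less than 20 N it stays in
- rail_top (a point): centre of the upper face of the aluminium rail (40 mm wide in x, 90 mm long in y) through which the dowel goes; 60 mm above the bench when the rail is down; z up, y along the line of the two columns. The dowel's bush floats: lifted, it first rises freely by 0.5 to 4 mm (differs from start to start and cannot be seen) before the rail takes the pull; let go, it drops back
- gauge (a joint): rise of the rail on its columns, m; 0 when down. The rail stays down until the pull on the dowel reaches 6 N, then rises 1 mm for every further 5 N: 12 N is 1.2 mm, 18 N is 2.4 mm (stop at 6 mm). A black pointer beside the tick plate at the +y end shows it
- unit_p: one of the two equal testers whose dowel is already home; same sizes and origin; leave alone
- unit_q: the other tester whose dowel is already home; same sizes and origin; leave alone
Not all that is in view belongs to the job. What is shaped like the tester but purple is not meant.

How it is judged:
On the way, in this order (a step that is already met when the one before it is completed fails the run):
1. the proud dowel is pressed fully home (within 1.5 mm) (value of joint dowel below 0.0015 m), for 0.2 s.
2. the fingers tug its head up with 9 to 15 N (rail risen 0.6 to 1.8 mm) for half a second, and it stays in (value of joint gauge between 0.0006 and 0.0018 m and value of joint dowel below 0.003 m and contact force between the fingers and dowel_head above 3 N), for 0.5 s.
At the end, for the whole second after the job is handed in: the dowel is home in its bush (within 2 mm), its flange flush on the rail (within 2.5 mm) and at rest, and the rail is back down (within 0.5 mm) (value of joint dowel below 0.002 m and z of dowel_head in the frame of rail_top below 0.0025 m and value of joint gauge below 0.0005 m and linear speed of dowel_head below 0.02 m/s); the robot touches nothing.
It fails at once if the dowel is pulled with more than 18 N (rail risen more than 2.4 mm) (value of joint gauge above 0.0024 m).
It fails at once if another tester is pressed or gripped (contact force between the fingers and unit_p above 5 N or contact force between the fingers and unit_q above 5 N).
It also fails if it takes over 51 s, if anything falls off the work surface, if the arm or the gripper's body presses on something with over 40 N, if the wrist force passes 120 N, or if a joint passes its speed limit or range.

## Working session

There is one attempt and no reset: what is moved stays moved. The work goes in short steps, Python scripts to look and compute and a tool call to move; the robot and the scene stay as the last step left them, time stands still between calls to the robot, and variables do not carry over. Pictures are saved under pics/ and viewed, about 8 in all and at most 12, crops included, and the job is handed in when it is done.

Besides the shell and the picture viewer there is one more tool, called after "Request:" as name(argument=value, ...), one argument or row to a line, values as JSON. step_arm: Moves the arm, as the interface text tells. Its arguments: {"type":"object","properties":{"translation":{"type":"array","items":{"type":"array","items":{"type":"number"}}},"angular":{"type":"array","items":{"type":"array","items":{"type":"number"}}},"claw":{"type":"array","items":{"type":"number"}}},"required":["translation","angular","claw"]}

```bash
mkdir -p pics
cat > h.py <<'E'
import numpy as np, cv2
from station import r
def proj(c,p):
    V=c["view"]; return cv2.projectPoints(np.array(p,float).reshape(-1,1,3),cv2.Rodrigues(V[:3,:3])[0],V[:3,3],c["mtx"],np.array(c["D"]))[0][:,0]
def ray(c,uv):
    n=cv2.undistortPoints(np.array(uv,float).reshape(1,1,2),c["mtx"],np.array(c["D"]))[0,0]
    R=c["view"][:3,:3]; d=R.T@np.array([*n,1]); o=-R.T@c["view"][:3,3]; return o,d/np.linalg.norm(d)
def atz(c,uv,z):
    o,d=ray(c,uv); return o+d*(z-o[2])/d[2]
def tri(rs):
    A=sum(np.eye(3)-np.outer(d,d) for o,d in rs); b=sum((np.eye(3)-np.outer(d,d))@o for o,d in rs); return np.linalg.solve(A,b)
def save(c,n): cv2.imwrite("pics/"+n,c["color"][:,:,::-1])
E
python3 - <<'E'
from h import *
ims=[]
for n in["scene","side"]:
    c=r.read_camera(n); ims.append(c["color"])
    for k in["tester","dowel_head","rail_top","unit_p"]:
        for t in r.tip_of(c,k)[:5]:print(n,k,np.round(t["at"],1),round(t["confidence"],2),np.round(atz(c,t["at"],{"tester":0,"unit_p":0}.get(k,.06)),3))
    save(c,n+"0.png")
print(r.get_state()["ee_pos"],r.get_state()["ee_rot"],r.pinch_z,r.get_state()["contact_force"])
E
```

```text
scene tester [304.3 228.9] 0.94 [ 0.536 -0.006  0.   ]
scene tester [275.1 269.5] 0.75 [ 0.398 -0.067  0.   ]
scene dowel_head [306.2 201.9] 0.69 [0.553 0.008 0.06 ]
scene dowel_head [275.1 245.1] 0.6 [ 0.401 -0.064  0.06 ]
scene rail_top [274.5 246.8] 0.91 [ 0.397 -0.067  0.06 ]
scene rail_top [305.4 209.2] 0.68 [ 0.531 -0.012  0.06 ]
scene unit_p [357.6 259.7] 0.88 [ 0.549 -0.155  0.   ]
scene unit_p [237.8 207.8] 0.68 [0.469 0.162 0.   ]
scene unit_p [307.9 202.4] 0.18 [0.619 0.069 0.   ]
side tester [331.3 241.3] 0.72 [ 0.407 -0.064  0.   ]
side dowel_head [337.5 212.9] 0.66 [ 0.403 -0.069  0.06 ]
side dowel_head [247.5 198.4] 0.51 [ 0.556 -0.012  0.06 ]
side rail_top [336.9 215.3] 0.82 [ 0.4   -0.062  0.06 ]
side rail_top [252.2 203.7] 0.55 [ 0.538 -0.003  0.06 ]
side unit_p [222.2 295.7] 0.97 [0.469 0.159 0.   ]
side unit_p [299.5 194.3] 0.63 [ 0.543 -0.165  0.   ]
[0.24731091 0.57394286 0.23124072] [[-9.18385612e-01  3.95686576e-01 -2.33306592e-05]
 [ 3.95686577e-01  9.18385607e-01 -9.71363699e-05]
 [-1.70090160e-05 -9.84402732e-05 -9.99999995e-01]] 0.0187 [ 0.36238348 -0.23279456  1.22575256]
```

View pics/scene0.png

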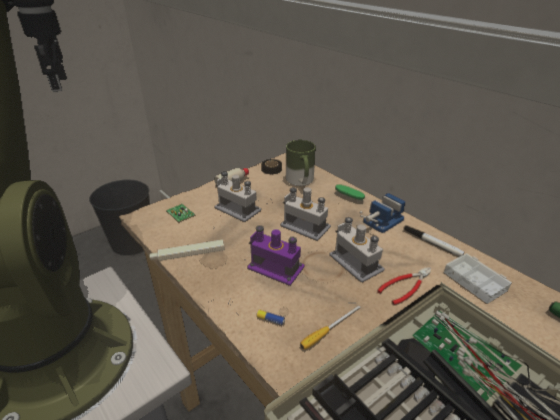

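View pics/side0.png

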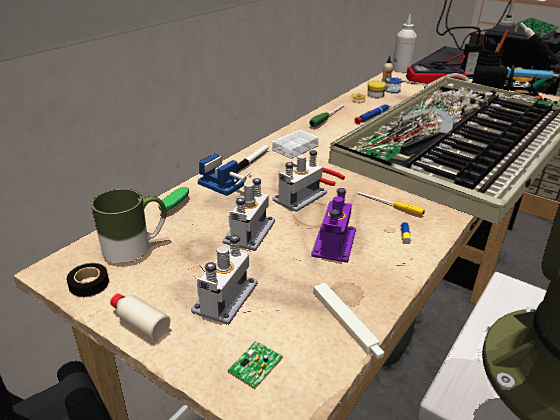

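The scene picture has the grey testers at (237,205), (305,222) and (358,255), and the purple look-alike at (275,260). The middle tester is the likely one, near (0.537, -0.005), and its dowel looks proud. I'll go above it to check from near.

Request:
step_arm(
  translation=[
    [0.018, -0.038, 0.006],
    [0.018, -0.038, 0.006],
    [0.018, -0.038, 0.006],
    [0.018, -0.038, 0.006],
    [0.018, -0.038, 0.006],
    [0.018, -0.038, 0.006],
    [0.018, -0.038, 0.006],
    [0.018, -0.038, 0.006],
    [0.018, -0.038, 0.006],
    [0.018, -0.038, 0.006],
    [0.018, -0.038, 0.006],
    [0.018, -0.038, 0.006],
    [0.018, -0.038, 0.006],
    [0.018, -0.038, 0.006],
    [0.018, -0.038, 0.0],
  ],
  angular=[
    [0, 0, 0],
    [0, 0, 0],
    [0, 0, 0],
    [0, 0, 0],
    [0, 0, 0],
    [0, 0, 0],
    [0, 0, 0],
    [0, 0, 0],
    [0, 0, 0],
    [0, 0, 0],
    [0, 0, 0],
    [0, 0, 0],
    [0, 0, 0],
    [0, 0, 0],
    [0, 0, 0],
  ],
  claw=[-1, -1, -1, -1, -1, -1, -1, -1, -1, -1, -1, -1, -1, -1, -1],
)

```text
clock: 2.0
ee_pos: [0.5191, -0.0137, 0.3205]
ee_rot: [[-0.923, 0.384, 0.005], [0.384, 0.923, 0.005], [-0.003, 0.006, -1.0]]
contact_force: [0.7, 0.7, -0.8]
gripper_width: 0.997
```

```bash
python3 - <<'E'
from h import *
s=r.get_state();print(s["ee_pos"],s["clock"],s["contact_force"],s["qpos"])
for n in["wrist","scene","side"]:
    c=r.read_camera(n)
    for k in["tester","dowel_head","rail_top","unit_p"]:
        for t in r.tip_of(c,k)[:5]:print(n,k,np.round(t["at"],1),round(t["confidence"],2),np.round(atz(c,t["at"],{"tester":0,"unit_p":0}.get(k,.06)),3))
    if n=="wrist":
        save(c,n+"1.png"); print(np.round(c["view"],3))
    else:
        u,v=proj(c,[.537,-.005,.06])[0].astype(int); cv2.imwrite(f"pics/{n}1.png",cv2.resize(c["color"][v-60:v+60,u-80:u+80,::-1],None,fx=4,fy=4,interpolation=2))
E
python3 -c "
import cv2,numpy as np
cv2.imwrite('pics/both1.png',cv2.resize(np.vstack([cv2.imread(f'pics/{n}1.png') for n in('scene','side')]),None,fx=.62,fy=.62))"
```

```text
[ 0.51910162 -0.01367948  0.32053992] 2.0 [ 0.69007001  0.73403162 -0.78041701] [-0.02929477  0.27096143  0.01599464  1.62253784 -0.00951694  1.24311696
  1.16575768]
wrist tester [292.9 170.2] 0.88 [0.534 0.001 0.   ]
wrist tester [206.7  95.2] 0.79 [ 0.401 -0.065 -0.   ]
wrist dowel_head [197.9  91.7] 0.97 [ 0.401 -0.063  0.06 ]
wrist dowel_head [298.1 188.6] 0.65 [ 0.547 -0.001  0.06 ]
wrist dowel_head [192.  220.3] 0.41 [ 0.533 -0.136  0.06 ]
wrist dowel_head [296.7 169.8] 0.19 [0.525 0.006 0.06 ]
wrist rail_top [297.  185.7] 0.93 [ 0.543 -0.     0.06 ]
wrist rail_top [199.   93.3] 0.72 [ 0.403 -0.062  0.06 ]
wrist rail_top [386.9  73.1] 0.36 [0.463 0.139 0.06 ]
wrist unit_p [194.5 217.2] 0.77 [ 0.542 -0.153  0.   ]
wrist unit_p [387.8  74.7] 0.76 [0.466 0.159 0.   ]
wrist unit_p [295.9 181.9] 0.45 [ 0.55  -0.002  0.   ]
[[ 0.385  0.923  0.007 -0.189]
 [ 0.888 -0.372  0.271 -0.526]
 [ 0.252 -0.098 -0.963  0.332]
 [ 0.     0.     0.     1.   ]]
scene tester [276.6 266.8] 0.72 [ 0.406 -0.063  0.   ]
scene tester [303.6 228.8] 0.71 [ 0.535 -0.005  0.   ]
scene dowel_head [354.4 256.8] 0.57 [ 0.494 -0.185  0.06 ]
scene dowel_head [308.8 202.1] 0.56 [0.556 0.004 0.06 ]
scene dowel_head [275.8 247.6] 0.56 [ 0.398 -0.071  0.06 ]
scene rail_top [305.6 207.5] 0.95 [ 0.536 -0.007  0.06 ]
scene rail_top [273.2 246.7] 0.64 [ 0.396 -0.065  0.06 ]
scene unit_p [238.7 208.2] 0.83 [0.47  0.159 0.   ]
scene unit_p [357.4 259.5] 0.67 [ 0.549 -0.154  0.   ]
side tester [248.4 229.4] 0.88 [ 0.548 -0.004  0.   ]
side tester [330.  243.8] 0.81 [ 0.405 -0.056  0.   ]
side dowel_head [248.9 198.4] 0.78 [ 0.554 -0.013  0.06 ]
side rail_top [249.5 204.8] 0.95 [0.539 0.003 0.06 ]
side rail_top [338.9 216.4] 0.86 [ 0.395 -0.061  0.06 ]
side unit_p [223.7 296.6] 0.56 [0.466 0.159 0.   ]
side unit_p [300.6 195.2] 0.55 [ 0.539 -0.163  0.   ]
```

View pics/wrist1.png

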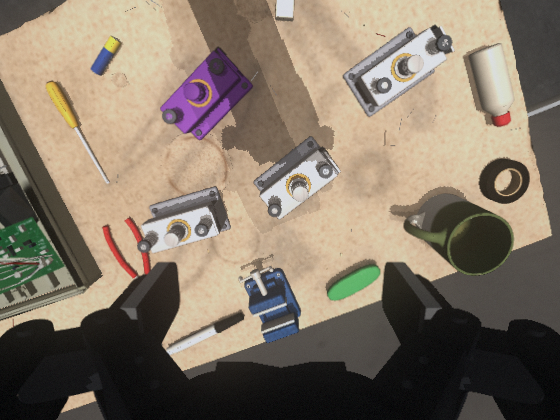

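View pics/both1.png

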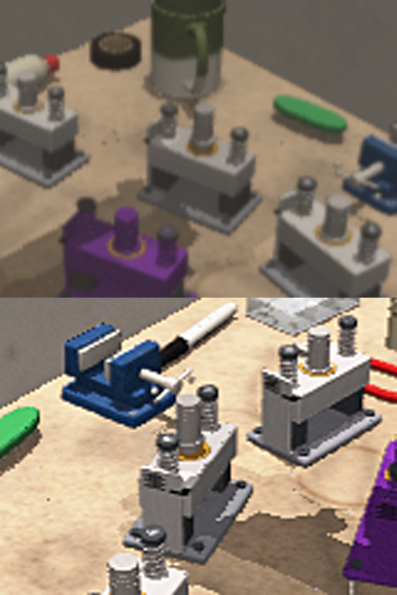

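The scene and side crops show the middle tester's dowel standing above its column caps, while the outer testers' heads are level with or below theirs. In the wrist view its head is at (299,187) and its caps are near (324,171) and (274,210). Next I'll get its exact centre and yaw.

Run:
```python
from h import *
c=r.read_camera("wrist")
a=atz(c,[324,171],.088);b=atz(c,[274,210],.088);print(a,b,(a+b)/2,np.linalg.norm(a-b),np.degrees(np.arctan2(*(a-b)[[1,0]])))
ms=r.masks_of(c,"dowel_head")
for m in ms:print(m["rect"],m["confidence"])
o=c["color"][130:250,220:380,::-1].copy()
cv2.imwrite("pics/w2.png",cv2.resize(o,None,fx=5,fy=5,interpolation=2))
R=r.get_state()["ee_rot"];print(np.degrees(np.arctan2(R[1,1],R[0,1])))
rs={"rail_top":[ray(c,t["at"]) for t in r.tip_of(c,"rail_top")[:1]]}
for n,p in(("scene",[305.5,208]),("side",[250,204.5])):rs["rail_top"].append(ray(r.read_camera(n),p))
print(r.tip_of(c,"rail_top")[0],tri(rs["rail_top"]))
```

```text
[0.5313697  0.03593771 0.088     ] [ 0.55121254 -0.03215221  0.088     ] [0.54129112 0.00189275 0.088     ] 0.07092231799655921 106.24723848069434
[179.6, 84.8, 206.7, 104.0] 0.78
[287.7, 181.7, 309.6, 207.1] 0.68
67.41519550924791
{'at': [295.0, 188.5], 'confidence': 0.92} [ 0.54280797 -0.00239169  0.05528428]
```

View pics/w2.png

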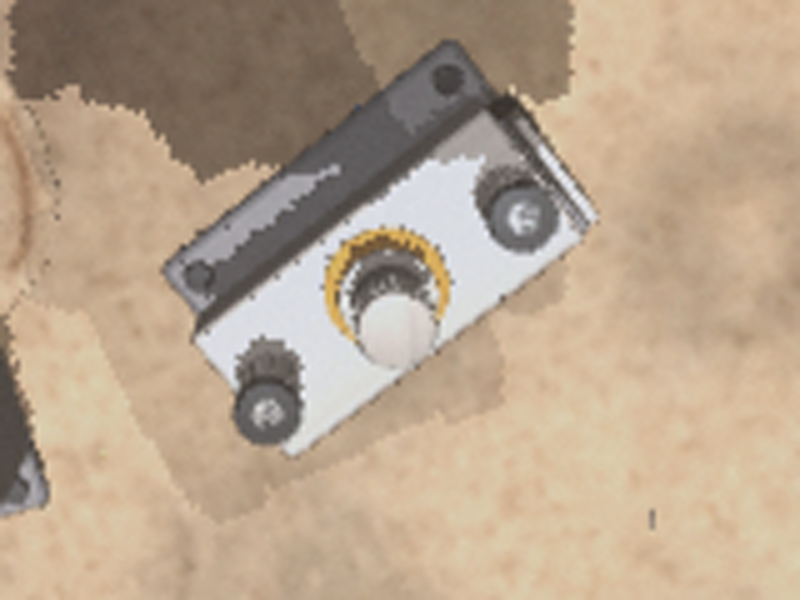

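Run:
```python
from h import *
c=r.read_camera("wrist")
a=atz(c,[325.2,173.2],.09);b=atz(c,[273.4,212.2],.09);print(a,b,(a+b)/2,np.linalg.norm(a-b),np.degrees(np.arctan2(*(a-b)[[1,0]])))
for z in(.099,.103,.107):print(atz(c,[299.6,196],z))
```

```text
[0.53378269 0.0358371  0.09      ] [ 0.55280819 -0.03387069  0.09      ] [0.54329544 0.0009832  0.09      ] 0.0722574881224556 105.2660415757907
[0.54457119 0.0007057  0.099     ]
[0.5435856  0.00084421 0.103     ]
[0.54260001 0.00098273 0.107     ]
```

Request:
step_arm(
  translation=[
    [0.003, 0.002, -0.015],
    [0.003, 0.002, -0.015],
    [0.003, 0.002, -0.015],
    [0.003, 0.002, -0.015],
    [0.003, 0.002, -0.015],
    [0.003, 0.002, -0.015],
    [0, 0, 0],
  ],
  angular=[
    [0, 0, -8],
    [0, 0, -8],
    [0, 0, -8],
    [0, 0, -8],
    [0, 0, -8],
    [0, 0, -8],
    [0, 0, -3],
  ],
  claw=[1, 1, 1, 1, 1, 1, 1],
)

```text
clock: 3.8
ee_pos: [0.5374, -0.0002, 0.2269]
ee_rot: [[-0.247, 0.969, 0.007], [0.969, 0.247, -0.003], [-0.005, 0.006, -1.0]]
contact_force: [0.3, -0.0, 0.8]
gripper_width: -0.001
```

Request:
step_arm(
  translation=[
    [0.006, 0.001, -0.04],
    [0, 0, -0.035],
    [0, 0, 0],
    [0, 0, 0],
  ],
  angular=[
    [0.17, 0.4, 1],
    [0, 0, 0],
    [0, 0, 0],
    [0, 0, 0],
  ],
  claw=[1, 1, 1, 1],
)

```text
clock: 4.2
ee_pos: [0.5449, 0.0012, 0.1511]
ee_rot: [[-0.263, 0.965, 0.003], [0.965, 0.263, -0.0], [-0.001, 0.002, -1.0]]
contact_force: [-0.7, -0.0, 0.1]
gripper_width: 0.003
```

Run:
```python
from h import *
s=r.get_state();print(s["ee_pos"],s["ee_rot"],s["contact_force"])
o=[]
for n in["wrist","scene","side"]:
    c=r.read_camera(n);print(n,proj(c,s["ee_pos"]))
    u,v=proj(c,[.543,0.001,.095])[0].astype(int) if n!="wrist" else (280,250)
    im=c["color"][:,:,::-1].copy()
    f=1 if n=="wrist" else 4
    w,h=(130,130) if f==1 else (35,50)
    v=max(v,h);o.append(cv2.resize(im[v-h:v+h,u-w:u+w],(260,380),interpolation=2) if f>1 else cv2.resize(im,(506,380)))
cv2.imwrite("pics/n3.png",cv2.resize(np.hstack(o),None,fx=.77,fy=.77))
```

```text
[0.54490849 0.00123662 0.15108109] [[-2.62651137e-01  9.64887360e-01  2.60031686e-03]
 [ 9.64890456e-01  2.62652550e-01 -2.11638940e-04]
 [-8.87187593e-04  2.45343371e-03 -9.99996597e-01]] [-0.71678542 -0.02900067  0.07393253]
wrist [[280.85736973 267.75882766]]
scene [[307.82637262 168.41254915]]
side [[246.64036629 157.22463848]]
```

View pics/n3.png

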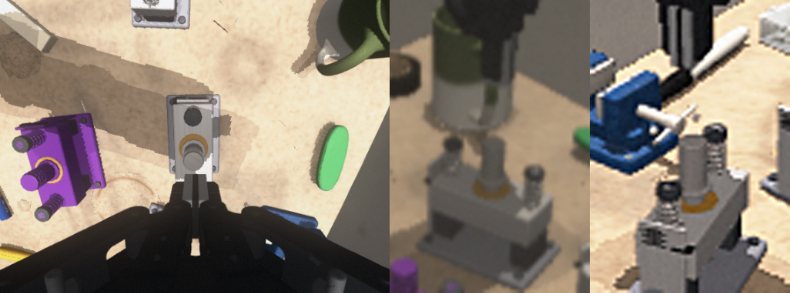

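Run:
```python
from h import *
c=r.read_camera("wrist")
for z in(.1,.105):print(atz(c,[278.6,229.8],z))
m=r.masks_of(c,"dowel_head")
for k in m:print(k["rect"],k["confidence"])
```

```text
[0.54435556 0.00109198 0.1       ]
[0.54390701 0.00277413 0.105     ]
[260.0, 201.8, 295.7, 246.2] 0.94
[27.4, 227.9, 85.8, 273.2] 0.67
```

Request:
step_arm(
  translation=[
    [-0.0015, 0, -0.02],
    [0, 0, -0.012],
    [0, 0, -0.006],
    [0, 0, -0.004],
  ],
  angular=[
    [0, 0.1, 0],
    [0, 0, 0],
    [0, 0, 0],
    [0, 0, 0],
  ],
  claw=[1, 1, 1, 1],
)

```text
clock: 4.85
ee_pos: [0.5465, 0.0012, 0.1128]
ee_rot: [[-0.263, 0.965, 0.012], [0.965, 0.263, 0.001], [-0.002, 0.011, -1.0]]
contact_force: [0.5, -0.4, -0.3]
gripper_width: -0.001
```

Request:
step_arm(
  translation=[
    [-0.003, 0, 0],
    [-0.001, 0, -0.003],
  ],
  angular=[
    [0, 0.7, 0],
    [0, 0, 0],
  ],
  claw=[1, 1],
)

```text
clock: 5.05
ee_pos: [0.5426, 0.0012, 0.1101]
ee_rot: [[-0.262, 0.965, -0.001], [0.965, 0.262, 0.001], [0.001, -0.001, -1.0]]
contact_force: [1.1, -0.1, 0.7]
gripper_width: 0.004
```

Request:
step_arm(
  translation=[
    [0, 0, -0.002],
    [0, 0, -0.003],
    [0, 0, -0.003],
    [0, 0, -0.003],
  ],
  angular=[
    [0, 0, 0],
    [0, 0, 0],
    [0, 0, 0],
    [0, 0, 0],
  ],
  claw=[1, 1, 1, 1],
)

```text
clock: 5.45
ee_pos: [0.5434, 0.0012, 0.0999]
ee_rot: [[-0.262, 0.965, 0.001], [0.965, 0.262, 0.001], [0.001, 0.001, -1.0]]
contact_force: [-5.6, 0.3, 20.6]
gripper_width: 0.003
```

In contact at about 0.100 and 21 N. I'll press on in small steps.

Request:
step_arm(
  translation=[
    [0, 0, -0.003],
    [0, 0, -0.003],
    [0, 0, -0.003],
  ],
  angular=[
    [0, 0, 0],
    [0, 0, 0],
    [0, 0, 0],
  ],
  claw=[1, 1, 1],
)

```text
clock: 5.75
ee_pos: [0.5434, 0.0012, 0.0954]
ee_rot: [[-0.262, 0.965, 0.004], [0.965, 0.262, 0.002], [0.001, 0.004, -1.0]]
contact_force: [-5.7, -0.2, 20.1]
gripper_width: -0.001
```

Request:
step_arm(
  translation=[
    [0, 0, -0.003],
    [0, 0, -0.003],
    [0, 0, -0.003],
  ],
  angular=[
    [0, 0, 0],
    [0, 0, 0],
    [0, 0, 0],
  ],
  claw=[1, 1, 1],
)

```text
clock: 6.05
ee_pos: [0.5434, 0.0012, 0.0916]
ee_rot: [[-0.262, 0.965, 0.007], [0.965, 0.262, 0.004], [0.002, 0.008, -1.0]]
contact_force: [-7.2, 0.7, 28.0]
gripper_width: 0.001
```

Request:
step_arm(
  translation=[
    [0, 0, -0.004],
    [0, 0, -0.005],
    [0, 0, -0.005],
  ],
  angular=[
    [0, 0, 0],
    [0, 0, 0],
    [0, 0, 0],
  ],
  claw=[1, 1, 1],
)

```text
clock: 6.35
ee_pos: [0.5441, 0.0011, 0.0896]
ee_rot: [[-0.261, 0.965, 0.015], [0.965, 0.26, 0.007], [0.003, 0.016, -1.0]]
contact_force: [-18.8, 1.1, 61.2]
gripper_width: 0.001
```

61 N with almost no travel, so that's the hard stop. Now I'll lift off, open, and look.

Request:
step_arm(
  translation=[
    [0, 0, 0.004],
    [0, 0, 0.02],
    [0, 0, 0.025],
    [0, 0, 0.01],
    [0, 0, 0],
  ],
  angular=[
    [0, 0, 0],
    [0, 0, 0],
    [0, 0, 0],
    [0, 0, 0],
    [0, 0, 0],
  ],
  claw=[1, 1, 1, -1, -1],
)

```text
clock: 6.85
ee_pos: [0.5438, 0.001, 0.1537]
ee_rot: [[-0.26, 0.965, 0.019], [0.966, 0.26, 0.008], [0.003, 0.02, -1.0]]
contact_force: [1.0, -0.4, -0.7]
gripper_width: 0.331
```

Run:
```python
from h import *
s=r.get_state();print(s["clock"],s["ee_pos"],s["ee_rot"],s["contact_force"])
o=[]
for n in["wrist","scene","side"]:
    c=r.read_camera(n)
    u,v=proj(c,[.543,0.001,.08])[0].astype(int) if n!="wrist" else (280,220)
    w,h=(105,150) if n=="wrist" else (35,50)
    o.append(cv2.resize(c["color"][v-h:v+h,u-w:u+w,::-1],(266,380),interpolation=2))
cv2.imwrite("pics/n4.png",np.hstack(o))
```

```text
6.85 [0.5438278  0.0010154  0.15367655] [[-0.26015585  0.965381    0.01893281]
 [ 0.9655618   0.26004247  0.00826531]
 [ 0.00305584  0.02043107 -0.99978659]] [ 0.97761177 -0.39214134 -0.66854982]
```

View pics/n4.png

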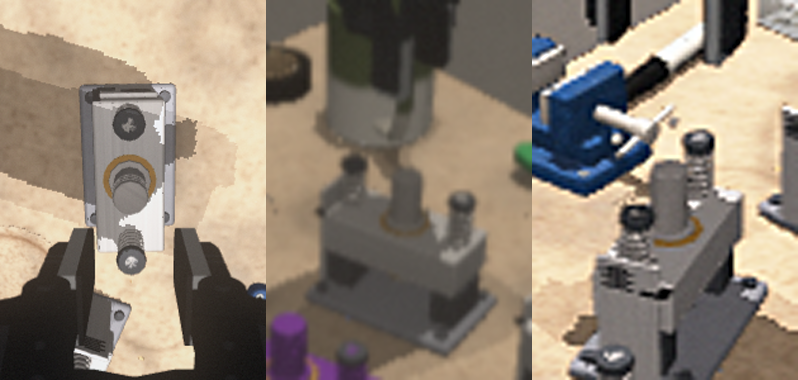

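The dowel is home: the flange lies on the rail and the head is level with the caps. The head also sits midway between the fingers. I'll correct the tilt and go down to grip.

Request:
step_arm(
  translation=[
    [0, 0, 0],
    [0, 0, -0.02],
    [0, 0, -0.02],
    [0, 0, -0.015],
  ],
  angular=[
    [-0.46, 1.1, 0],
    [0, 0, 0],
    [0, 0, 0],
    [0, 0, 0],
  ],
  claw=[-1, -1, -1, -1],
)

```text
clock: 7.4
ee_pos: [0.5427, 0.0014, 0.0932]
ee_rot: [[-0.261, 0.965, -0.009], [0.965, 0.261, -0.001], [0.001, -0.009, -1.0]]
contact_force: [-0.8, 0.5, 0.7]
gripper_width: 1.001
```

Request:
step_arm(
  translation=[
    [0.001, -0.0005, -0.012],
    [0, 0, -0.01],
    [0, 0, 0],
  ],
  angular=[
    [0, -0.5, 0],
    [0, 0, 0],
    [0, 0, 0],
  ],
  claw=[-1, -1, -1],
)

```text
clock: 7.7
ee_pos: [0.5413, 0.0014, 0.0653]
ee_rot: [[-0.261, 0.965, -0.01], [0.965, 0.261, -0.003], [0.0, -0.01, -1.0]]
contact_force: [0.0, 0.2, -0.3]
gripper_width: 1.0
```

Request:
step_arm(
  translation=[
    [0.002, -0.0005, 0.004],
    [0, 0, 0],
  ],
  angular=[
    [0.17, -0.57, 0],
    [0, 0, 0],
  ],
  claw=[-1, -1],
)

```text
clock: 7.9
ee_pos: [0.5436, 0.0009, 0.0694]
ee_rot: [[-0.262, 0.965, -0.001], [0.965, 0.262, 0.0], [0.001, -0.001, -1.0]]
contact_force: [0.0, -0.6, 0.7]
gripper_width: 0.998
```

Request:
step_arm(
  translation=[
    [0, 0, 0],
    [0, 0, 0],
    [0, 0, 0],
    [0, 0, 0],
    [0, 0, 0],
    [0, 0, 0],
    [0, 0, 0],
    [0, 0, 0],
    [0, 0, 0],
    [0, 0, 0],
  ],
  angular=[
    [0, 0, 0],
    [0, 0, 0],
    [0, 0, 0],
    [0, 0, 0],
    [0, 0, 0],
    [0, 0, 0],
    [0, 0, 0],
    [0, 0, 0],
    [0, 0, 0],
    [0, 0, 0],
  ],
  claw=[1, 1, 1, 1, 1, 1, 1, 1, 1, 1],
)

```text
clock: 8.9
ee_pos: [0.5435, 0.0005, 0.0719]
ee_rot: [[-0.261, 0.965, 0.001], [0.965, 0.261, 0.0], [0.0, 0.001, -1.0]]
contact_force: [-1.3, -0.1, 0.5]
gripper_width: 0.189
```

Request:
step_arm(
  translation=[
    [0, 0, 0.0005],
    [0, 0, 0.0005],
  ],
  angular=[
    [0, 0, 0],
    [0, 0, 0],
  ],
  claw=[1, 1],
)

```text
clock: 9.1
ee_pos: [0.5435, 0.0005, 0.0725]
ee_rot: [[-0.261, 0.965, 0.001], [0.965, 0.261, 0.0], [0.0, 0.001, -1.0]]
contact_force: [0.3, -1.3, -3.1]
gripper_width: 0.185
```

Request:
step_arm(
  translation=[
    [0, 0, 0.0005],
    [0, 0, 0.0005],
  ],
  angular=[
    [0, 0, 0],
    [0, 0, 0],
  ],
  claw=[1, 1],
)

```text
clock: 9.3
ee_pos: [0.5435, 0.0005, 0.0732]
ee_rot: [[-0.261, 0.965, 0.0], [0.965, 0.261, 0.0], [0.0, 0.0, -1.0]]
contact_force: [0.4, 0.7, -1.6]
gripper_width: 0.188
```

Still in the free float. I'll keep going up gently.

Request:
step_arm(
  translation=[
    [0, 0, 0.0005],
    [0, 0, 0.0005],
  ],
  angular=[
    [0, 0, 0],
    [0, 0, 0],
  ],
  claw=[1, 1],
)

```text
clock: 9.5
ee_pos: [0.5435, 0.0005, 0.074]
ee_rot: [[-0.261, 0.965, 0.0], [0.965, 0.261, 0.0], [0.0, 0.0, -1.0]]
contact_force: [1.0, -0.1, -6.4]
gripper_width: 0.188
```

Request:
step_arm(
  translation=[
    [0, 0, 0.0005],
    [0, 0, 0.0005],
  ],
  angular=[
    [0, 0, 0],
    [0, 0, 0],
  ],
  claw=[1, 1],
)

```text
clock: 9.7
ee_pos: [0.5434, 0.0005, 0.0744]
ee_rot: [[-0.261, 0.965, -0.0], [0.965, 0.261, 0.0], [0.0, -0.0, -1.0]]
contact_force: [1.8, -0.9, -8.8]
gripper_width: 0.183
```

Request:
step_arm(
  translation=[
    [0, 0, 0.0006],
    [0, 0, 0.0006],
  ],
  angular=[
    [0, 0, 0],
    [0, 0, 0],
  ],
  claw=[1, 1],
)

```text
clock: 9.9
ee_pos: [0.5434, 0.0005, 0.075]
ee_rot: [[-0.261, 0.965, -0.001], [0.965, 0.261, -0.0], [0.0, -0.001, -1.0]]
contact_force: [2.0, 0.1, -11.9]
gripper_width: 0.185
```

Request:
step_arm(
  translation=[
    [0, 0, 0.0005],
    [0, 0, 0.0004],
  ],
  angular=[
    [0, 0, 0],
    [0, 0, 0],
  ],
  claw=[1, 1],
)

```text
clock: 10.1
ee_pos: [0.5434, 0.0005, 0.0754]
ee_rot: [[-0.261, 0.965, -0.001], [0.965, 0.261, -0.0], [-0.0, -0.001, -1.0]]
contact_force: [3.4, -0.5, -12.6]
gripper_width: 0.187
```

Request:
step_arm(
  translation=[
    [0, 0, 0.0001],
    [0, 0, 0.0001],
    [0, 0, 0.0001],
  ],
  angular=[
    [0, 0, 0],
    [0, 0, 0],
    [0, 0, 0],
  ],
  claw=[1, 1, 1],
)

```text
clock: 10.4
ee_pos: [0.5434, 0.0005, 0.0753]
ee_rot: [[-0.261, 0.965, -0.001], [0.965, 0.261, -0.0], [-0.0, -0.001, -1.0]]
contact_force: [3.0, -0.4, -11.7]
gripper_width: 0.182
```

Run:
```python
from h import *
for n in["side","scene"]:
    c=r.read_camera(n);s=r.get_state();print(s["clock"],np.round(s["ee_pos"],4),np.round(s["contact_force"],1))
    u,v=proj(c,[.543,0.001,.075])[0].astype(int)
    cv2.imwrite(f"pics/t_{n}.png",cv2.resize(c["color"][v-45:v+45,u-45:u+45,::-1],(400,400),interpolation=2))
cv2.imwrite("pics/t.png",np.hstack([cv2.imread(f"pics/t_{n}.png") for n in("side","scene")]))
```

```text
10.45 [5.434e-01 5.000e-04 7.530e-02] [  3.2  -0.5 -12.5]
10.5 [5.435e-01 5.000e-04 7.540e-02] [  1.8   0.2 -12.4]
```

View pics/t.png

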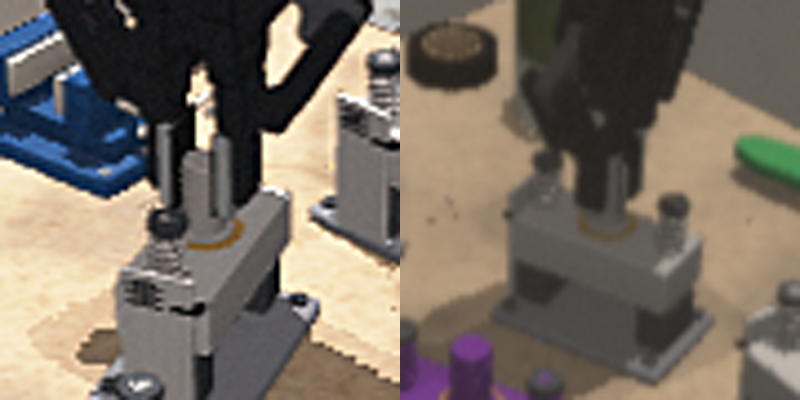

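Steady at about 12 N with the fingers gripping the head. I'll hold it there.

Request:
step_arm(
  translation=[
    [0, 0, 0.0001],
    [0, 0, 0.0001],
    [0, 0, 0.0001],
    [0, 0, 0.0001],
    [0, 0, 0.0001],
    [0, 0, 0.0001],
  ],
  angular=[
    [0, 0, 0],
    [0, 0, 0],
    [0, 0, 0],
    [0, 0, 0],
    [0, 0, 0],
    [0, 0, 0],
  ],
  claw=[1, 1, 1, 1, 1, 1],
)

```text
clock: 11.1
ee_pos: [0.5434, 0.0005, 0.0757]
ee_rot: [[-0.261, 0.965, -0.001], [0.965, 0.261, -0.0], [-0.0, -0.002, -1.0]]
contact_force: [3.8, -0.4, -13.7]
gripper_width: 0.186
```

Request:
step_arm(
  translation=[
    [0, 0, 0.0001],
    [0, 0, 0.0001],
    [0, 0, 0.0001],
    [0, 0, 0.0001],
    [0, 0, 0.0001],
    [0, 0, 0.0001],
  ],
  angular=[
    [0, 0, 0],
    [0, 0, 0],
    [0, 0, 0],
    [0, 0, 0],
    [0, 0, 0],
    [0, 0, 0],
  ],
  claw=[1, 1, 1, 1, 1, 1],
)

```text
clock: 11.7
ee_pos: [0.5434, 0.0005, 0.076]
ee_rot: [[-0.262, 0.965, -0.002], [0.965, 0.262, -0.001], [-0.0, -0.002, -1.0]]
contact_force: [4.6, -0.3, -15.2]
gripper_width: 0.184
```

The pull crept up, so I'll ease back and hold near 11 N a little longer to be safe.

Request:
step_arm(
  translation=[
    [0, 0, -0.0006],
    [0, 0, -0.0004],
    [0, 0, 0],
  ],
  angular=[
    [0, 0, 0],
    [0, 0, 0],
    [0, 0, 0],
  ],
  claw=[1, 1, 1],
)

```text
clock: 12.0
ee_pos: [0.5434, 0.0005, 0.0753]
ee_rot: [[-0.261, 0.965, -0.002], [0.965, 0.261, -0.001], [-0.0, -0.002, -1.0]]
contact_force: [3.3, -1.6, -13.0]
gripper_width: 0.186
```

Request:
step_arm(
  translation=[
    [0, 0, 5e-05],
    [0, 0, 5e-05],
    [0, 0, 5e-05],
    [0, 0, 5e-05],
  ],
  angular=[
    [0, 0, 0],
    [0, 0, 0],
    [0, 0, 0],
    [0, 0, 0],
  ],
  claw=[1, 1, 1, 1],
)

```text
clock: 12.4
ee_pos: [0.5434, 0.0005, 0.0756]
ee_rot: [[-0.261, 0.965, -0.001], [0.965, 0.261, -0.0], [-0.0, -0.001, -1.0]]
contact_force: [3.9, -0.2, -14.0]
gripper_width: 0.187
```

Request:
step_arm(
  translation=[
    [0, 0, -0.0005],
    [0, 0, -0.0002],
    [0, 0, -5e-05],
    [0, 0, -5e-05],
    [0, 0, -5e-05],
    [0, 0, -5e-05],
  ],
  angular=[
    [0, 0, 0],
    [0, 0, 0],
    [0, 0, 0],
    [0, 0, 0],
    [0, 0, 0],
    [0, 0, 0],
  ],
  claw=[1, 1, 1, 1, 1, 1],
)

```text
clock: 13.0
ee_pos: [0.5435, 0.0005, 0.0751]
ee_rot: [[-0.261, 0.965, -0.001], [0.965, 0.261, -0.0], [-0.0, -0.001, -1.0]]
contact_force: [2.5, -0.2, -10.9]
gripper_width: 0.185
```

Request:
step_arm(
  translation=[
    [0, 0, -5e-05],
    [0, 0, -5e-05],
    [0, 0, -5e-05],
    [0, 0, -5e-05],
  ],
  angular=[
    [0, 0, 0],
    [0, 0, 0],
    [0, 0, 0],
    [0, 0, 0],
  ],
  claw=[1, 1, 1, 1],
)

```text
clock: 13.4
ee_pos: [0.5435, 0.0005, 0.075]
ee_rot: [[-0.261, 0.965, -0.001], [0.965, 0.261, -0.0], [-0.0, -0.001, -1.0]]
contact_force: [3.0, -1.1, -11.1]
gripper_width: 0.183
```

The tug was held at about 11–15 N for over 3 s. Now lowering.

Request:
step_arm(
  translation=[
    [0, 0, -0.001],
    [0, 0, -0.001],
    [0, 0, -0.001],
    [0, 0, -0.0005],
  ],
  angular=[
    [0, 0, 0],
    [0, 0, 0],
    [0, 0, 0],
    [0, 0, 0],
  ],
  claw=[1, 1, 1, 1],
)

```text
clock: 13.8
ee_pos: [0.5435, 0.0005, 0.0728]
ee_rot: [[-0.261, 0.965, -0.0], [0.965, 0.261, 0.0], [0.0, -0.0, -1.0]]
contact_force: [0.6, -0.4, -3.1]
gripper_width: 0.182
```

Request:
step_arm(
  translation=[
    [0, 0, -0.0005],
    [0, 0, -0.0005],
  ],
  angular=[
    [0, 0, 0],
    [0, 0, 0],
  ],
  claw=[1, 1],
)

```text
clock: 14.0
ee_pos: [0.5435, 0.0005, 0.0722]
ee_rot: [[-0.261, 0.965, 0.0], [0.965, 0.261, 0.0], [0.0, 0.0, -1.0]]
contact_force: [-0.7, -0.3, -3.1]
gripper_width: 0.185
```

Request:
step_arm(
  translation=[
    [0, 0, -0.0007],
    [0, 0, -0.0007],
    [0, 0, -0.0007],
  ],
  angular=[
    [0, 0, 0],
    [0, 0, 0],
    [0, 0, 0],
  ],
  claw=[1, 1, 1],
)

```text
clock: 14.3
ee_pos: [0.5436, 0.0005, 0.0716]
ee_rot: [[-0.261, 0.965, 0.001], [0.965, 0.261, 0.001], [0.0, 0.001, -1.0]]
contact_force: [-2.5, -0.1, 7.4]
gripper_width: 0.184
```

Seated, with +7 N of pressing. Now I'll open and go straight up.

Request:
step_arm(
  translation=[
    [0, 0, 0],
    [0, 0, 0],
    [0, 0, 0],
    [0, 0, 0],
    [0, 0, 0],
    [0, 0, 0],
    [0, 0, 0],
    [0, 0, 0.01],
    [0, 0, 0.03],
    [0, 0, 0.04],
    [0, 0, 0.04],
  ],
  angular=[
    [0, 0, 0],
    [0, 0, 0],
    [0, 0, 0],
    [0, 0, 0],
    [0, 0, 0],
    [0, 0, 0],
    [0, 0, 0],
    [0, 0, 0],
    [0, 0, 0],
    [0, 0, 0],
    [0, 0, 0],
  ],
  claw=[-1, -1, -1, -1, -1, -1, -1, -1, -1, -1, -1],
)

```text
clock: 15.4
ee_pos: [0.5395, 0.0005, 0.1919]
ee_rot: [[-0.261, 0.965, -0.01], [0.965, 0.261, -0.0], [0.003, -0.01, -1.0]]
contact_force: [1.4, 0.5, -0.5]
gripper_width: 0.998
```

Run:
```python
from h import *
print(r.get_state()["clock"],r.get_state()["contact_force"],r.get_state()["gripper_width"])
o=[]
for n in["wrist","side","scene"]:
    c=r.read_camera(n)
    u,v=proj(c,[.543,0.001,.075])[0].astype(int);h=70 if n=="wrist" else 45
    o.append(cv2.resize(c["color"][v-h:v+h,u-h:u+h,::-1],(266,266),interpolation=2))
cv2.imwrite("pics/end.png",np.hstack(o))
```

```text
15.4 [ 1.3652479   0.48869358 -0.54200796] 0.9982212045879749
```

View pics/end.png

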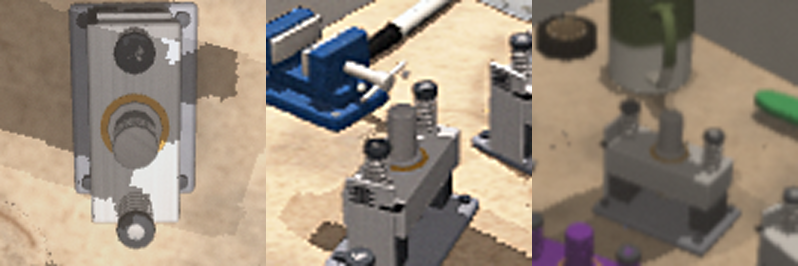

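The flange lies on the rail, the rail is down, and the gripper is clear.

```bash
python3 -c "
from station import r
print(r.sign_off())"
```

```text
the job is handed in; nothing more can be done
None
```

The job is handed in: I pressed the middle tester's proud dowel home, tugged it, lowered it flush and let go. The hand-in reports no verdict.

- **Press:** Closed fingers pushed the head down at about 20–28 N. It then hit a hard stop at about 61 N.
- **Tug:** I gripped the head and held it up for over 3 s at about 11–15 N. The force crept up to 15.2 N once, and I eased it back. The highest reading at the end of a move was 15.2 N, against the 18 N limit. Force was only read between moves, and it includes about 2–3 N that I took to be the dowel's weight.
- **Rail rise:** I estimated it from the force and the height of the hand, at about 1–1.5 mm. I did not read the gauge pointer.
- **Release:** I lowered it until it pressed down with about 7 N, opened the gripper and lifted straight up.

In the last pictures the flange lies on the rail with no gap I could see, the rail is down, and the gripper is open and clear. I didn't touch the other two testers. At the last reading the clock was 15.4 s, and no check failed or disagreed.

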